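# Push a carton out through the gap between the counter tubs

## Robot

A 6-joint arm with a two-finger parallel gripper is mounted at the origin on the work surface. World frame = base frame: x ahead of the robot, y to its left, z up, the work surface at z = 0. Lengths are in m, angles in rad, forces in N, time in s.
With the tool pointing down it reaches from about 0.325 to 0.85 m from the base axis. Payload 15.5 kg.
Tool frame: the origin (TCP) lies on the centre line of the jaws, within the pads' length; the fingertips stand 25 mm ahead of it and the grasp point (between the pads) lies 6 mm ahead of it; y points along the fingers, z is the direction in which the jaws open and shut, and the axes are right-handed (so a half turn about y gives the same grasp; the last joint's range is limited). The gripper opens to 91 mm and grips with 3 to 60 N. Pads are 32 mm wide; open, the fingers measure 118 mm over their backs; the gripper's body (76 mm by 178 mm) begins 60 mm behind the grasp point.
Start: joints at [-1.264, 0.494, 1.345, -0, 1.302, -0.096], TCP at [0.244, -0.575, 0.239] pointing down, gripper open.
Joint ranges: [-2.91, 2.91], [-0.82, 2.16], [0.22, 2.67], [-1.22, 4.37], [0.12, 2.79], [-3.08, 3.08]. Speed limits (rad/s): [1.89, 1.89, 2.57, 3.01, 3.01, 3.01].

## Interface

Orientations are given as a unit quaternion [x, y, z, w].
In Python, from cell import state, grab_frame, calibration, job_done gives the robot as it stands.
- The arm moves only by the shell command python3 -m jog 'ROWS'. ROWS is JSON, one flat list of numbers, 7 for each row, row after row: the shift along the tool's x, y, z in cm, then the turn, a rotation vector about the tool's x, y, z in rad, then the finger opening in cm, from 0 to 9.12. A call has 1 to 20 rows; each row is the pose to reach, as a shift and turn from the pose commanded when the call began, along the tool's axes at that moment; what a row does not reach only later rows make up. A row lasts 1/12 s, in which the tool goes at most 41.7 mm and 7.16 degrees, less where a joint would pass 70% of its speed; a pose out of reach is approached as far as the arm can. A call with a gripper value outside its range is refused whole. The fingers move at their own pace and stop on an object; the grip force is fixed at half the most. Time passes only in rows, so rows that repeat a pose let the fingers close. It gives the time, the measured TCP pose, the force and the opening at its end, in the units of the state.
- state(): the state, without advancing time (a new reading comes with each control period).
- grab_frame(name): name is "side" or "top"; returns the picture (480x640x3 uint8, red, green, blue); there is no depth.
- calibration(name): a dict with "K" (3x3 intrinsics, pixels), "position" and "rotation" of the camera in the world. Camera axes: x right, y up, looking along -z (the intrinsics and any distortion apply to the point x, -y, -z); pixel columns grow to the right and rows downward; lengths in m; the calibration is good to about 2 mm. A picture is of the moment at which its call begins. calibration takes no time and is no camera call.
- job_done(): hands the job in, once; it reports no verdict.
The state is a dict: "t": time; "joint_positions": joint angles; "joint_velocities": joint speeds; "joint_efforts": joint torques, N m; "ee_pos": TCP position; "eef_rot": TCP orientation; "wrist_force": force on the tool from outside, world axes, zero at the start; "moment": the same for the moment, N m; "grip_width": opening from 0.0 (shut) to 1.0 (fully open).
Only numpy, scipy, OpenCV 4.12 (cv2) and the standard library are available. Lean on these libraries where they do the work, as an engineer would, in place of code of your own. Each camera call takes 0.05 s, during which the arm holds its last target.

## Task

Pass the orange and white carton to the customer's side: push it along the counter, end first, through the narrow gap between the two fixed cream tubs and on until the whole carton lies on the blue mat on the other side. Push it gently with the fingers only, never pinching, lifting or tipping it, leave all the other goods where they stand, and finish with the hand clear of it.

Things in the scene. Friction and masses are not known exactly. Their poses are not given: they have to be found in the camera images.
- carton: the carton to push: orange box with a white middle band and a red dot on top, 64 mm wide (its x), 100 mm long (its y), 38 mm high, 0.18 to 0.35 kg, sliding freely on the counter. Origin at the centre of its underside, z up. It starts on one side of the gap (left or right of the robot), its length up to 20 degrees off the direction of the passage and up to 45 mm aside of its middle line
- corner0 (a point): corner of the carton's underside at carton x 32, y 50 mm
- corner1 (a point): corner of the carton's underside at carton x 32, y -50 mm
- corner2 (a point): corner of the carton's underside at carton x -32, y 50 mm
- corner3 (a point): corner of the carton's underside at carton x -32, y -50 mm
- gate: the pair of fixed tubs: two round cream tubs with white lids, each 104 mm across and 48 mm tall, held in steel rings screwed to the counter, so they never move. Origin on the counter at the middle of the gap, z up; the tub centres lie at x +88 and -88 mm, so the gap is 72 mm wide at its narrowest (4 mm to spare each side of the carton); the passage runs along the y axis, roughly left to right of the robot, and is used either way, from the carton's side to the mat's side
- tub_far (a point): centre of the lid top of the fixed tub farther from the robot
- tub_near (a point): centre of the lid top of the fixed tub nearer the robot
- mat: flat blue mat, 200 x 200 mm, 1 mm thick at most (things slide over it unhindered, as on the counter), fixed. Origin at its centre on the counter, x and y along its edges, z up. It lies on the side of the gap opposite the carton, its centre 160 to 220 mm from the gap along the passage and up to 45 mm aside
- spice_jar: small loose spice jar, red cap, yellow label, 44 mm across, 75 mm tall; stands just beyond the tub farther from the robot; leave it alone. Origin at the centre of its underside
- tea_tin: loose green tea tin, 56 mm across, 85 mm tall; stands on the left, in front of the shop scale; leave it alone. Origin at the centre of its underside
- oil_a: loose bottle of yellow oil, yellow cap, 70 mm across, 150 mm tall, on the right; leave it alone. Origin at the centre of its underside
- sweet_tub: loose cream tub with white lid, 104 mm across, 48 mm tall, on the left, not one of the two fixed ones; leave it alone. Origin at the centre of its underside
- soap_bar: loose green and white soap box 55 x 85 x 30 mm, at the far side; leave it alone. Origin at the centre of its underside
- weight: loose brass balance weight, 50 mm across, 54 mm tall, at the far side; leave it alone. Origin at the centre of its underside
There are look-alikes about, which are no part of the job. Leave any pink look-alike of the carton alone.

How it is judged:
On the way:
1. the carton goes through the gap, end first, flat on the counter (x of carton in the frame of gate between -0.012 and 0.012 m and y of carton in the frame of gate between -0.035 and 0.035 m and angle between the y axis of carton and the y axis of gate, either way round below 0.25 rad and height (world z) of carton below 0.008 m), for 0.1 s.
At the end, for the whole second after the job is handed in: all four lower corners of the carton lie on the mat (at most 3 mm over its edge), the carton flat on the counter and at rest (x of corner0 in the frame of mat between -0.103 and 0.103 m and y of corner0 in the frame of mat between -0.103 and 0.103 m and x of corner1 in the frame of mat between -0.103 and 0.103 m and y of corner1 in the frame of mat between -0.103 and 0.103 m and x of corner2 in the frame of mat between -0.103 and 0.103 m and y of corner2 in the frame of mat between -0.103 and 0.103 m and x of corner3 in the frame of mat between -0.103 and 0.103 m and y of corner3 in the frame of mat between -0.103 and 0.103 m and height (world z) of carton below 0.005 m and angle between carton's own z axis and vertical below 0.05 rad and linear speed of carton below 0.01 m/s); the robot touches nothing.
It fails at once if the carton is lifted off the counter (more than 10 mm) or carried (height (world z) of carton above 0.01 m).
It fails at once if the carton is tipped (more than 0.2 rad) (angle between carton's own z axis and vertical above 0.2 rad).
It fails at once if the carton is pinched or pressed hard (fingers press it with more than 30 N) (contact force between the fingers and carton above 30 N).
It fails at once if another article is shifted by more than 15 mm or knocked over (distance of any of spice_jar, tea_tin, oil_a, sweet_tub, soap_bar, weight from where it was at the start of the episode above 0.015 m or angle between any of spice_jar, tea_tin, oil_a, sweet_tub, soap_bar, weight's own z axis and vertical above 0.3 rad).
It also fails if it takes over 67 s, if anything falls off the work surface, if the arm or the gripper's body presses on something with over 40 N, if the wrist force passes 120 N, or if a joint passes its speed limit or range.

## Working session

There is one attempt and no reset: what is moved stays moved. The work goes in short steps, Python scripts to look and compute and a shell command to move; the robot and the scene stay as the last step left them, time stands still between calls to the robot, and variables do not carry over. Pictures are saved under pics/ and viewed, and the job is handed in when it is done.

```bash
ls; mkdir -p pics; python3 - <<'E'
from cell import *
import cv2
print(state())
for n in("top","side"):
    f=grab_frame(n); cv2.imwrite(f"pics/{n}0.png",f[:,:,::-1]); print(calibration(n))
E
```

```text
pics
{'t': 0.0, 'joint_positions': array([-1.26447856e+00,  4.94212050e-01,  1.34614780e+00, -1.44151907e-05,
        1.30253000e+00, -9.55123931e-02]), 'joint_velocities': array([-0.00040149, -0.0007238 , -0.00100799, -0.00167122, -0.00166611,
        0.00047382]), 'joint_efforts': array([-1.66916336e-03, -8.78836584e+01, -3.81862879e+01,  7.04962201e-02,
        5.32338407e-02, -6.93615175e-05]), 'ee_pos': array([ 0.24431903, -0.57486556,  0.23831467]), 'eef_rot': array([-0.14116897,  0.69333803, -0.6924269 ,  0.14106269]), 'wrist_force': array([-0.03789651,  0.69854193, -0.20076344]), 'moment': array([ 0.03353967, -0.00075043,  0.02369464]), 'grip_width': 0.9987287417742743}
{'K': array([[549.35793304,   0.        , 327.44575614],
       [  0.        , 549.35793304, 244.930397  ],
       [  0.        ,   0.        ,   1.        ]]), 'position': array([0.50325687, 0.0062495 , 1.30446955]), 'rotation': array([ 0.01922649, -0.02195271, -0.70627481,  0.70733607])}
{'K': array([[485.0099113 ,   0.        , 320.72229443],
       [  0.        , 485.0099113 , 237.20210297],
       [  0.        ,   0.        ,   1.        ]]), 'position': array([0.3753614 , 0.90220978, 0.6743072 ]), 'rotation': array([-0.0556651 ,  0.46274995,  0.8810056 , -0.08119734])}
```

View pics/top0.png

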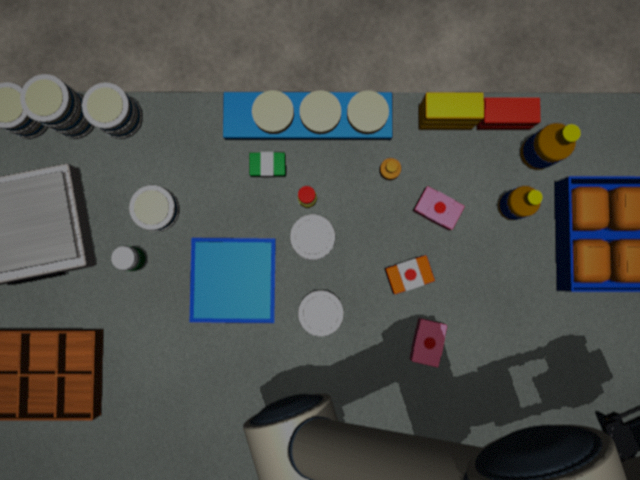

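View pics/side0.png

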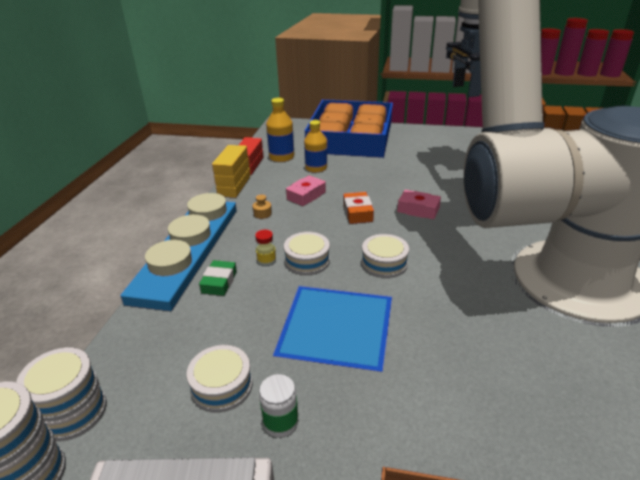

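```bash
cat > h.py <<'E'
import numpy as np, cv2
from cell import *
from scipy.spatial.transform import Rotation as R
def ray(n,uv,z):
    c=calibration(n);K=c["K"];q=np.array(c["rotation"])
    M=R.from_quat(q).as_matrix() if q.shape==(4,) else q
    uv=np.atleast_2d(np.asarray(uv,float))
    d=np.c_[(uv[:,0]-K[0,2])/K[0,0],-(uv[:,1]-K[1,2])/K[1,1],-np.ones(len(uv))]@M.T
    p=c["position"]
    s=(z-p[2])/d[:,2]
    return (p+s[:,None]*d)[:,:2]
def proj(n,P):
    c=calibration(n);K=c["K"];M=R.from_quat(c["rotation"]).as_matrix()
    q=(np.atleast_2d(P)-c["position"])@M
    return np.c_[K[0,0]*q[:,0]/-q[:,2]+K[0,2],K[1,1]*-q[:,1]/-q[:,2]+K[1,2]]
def show(n,f,name,x0,y0,x1,y1,s):
    cv2.imwrite(name,cv2.resize(f[y0:y1,x0:x1,::-1],None,fx=s,fy=s,interpolation=cv2.INTER_NEAREST))
E
python3 - <<'E'
from h import *
f=cv2.imread("pics/top0.png")[:,:,::-1]
show("top",f,"pics/topz.png",180,170,470,370,2.7)
hsv=cv2.cvtColor(f.copy(),cv2.COLOR_RGB2HSV)
for p in[(410,274),(393,280),(427,268),(320,313),(312,236),(300,320),(403,276),(340,330)]:print(p,hsv[p[1],p[0]],f[p[1],p[0]])
E
```

```text
(410, 274) [  1 210 146] [146  28  26]
(393, 280) [ 15 236 147] [147  81  11]
(427, 268) [ 15 239 147] [147  76   9]
(320, 313) [130   5 147] [145 144 147]
(312, 236) [110   5 150] [147 148 150]
(300, 320) [113   7 142] [138 139 142]
(403, 276) [102   9 144] [139 142 144]
(340, 330) [72 14 94] [89 94 91]
```

View pics/topz.png

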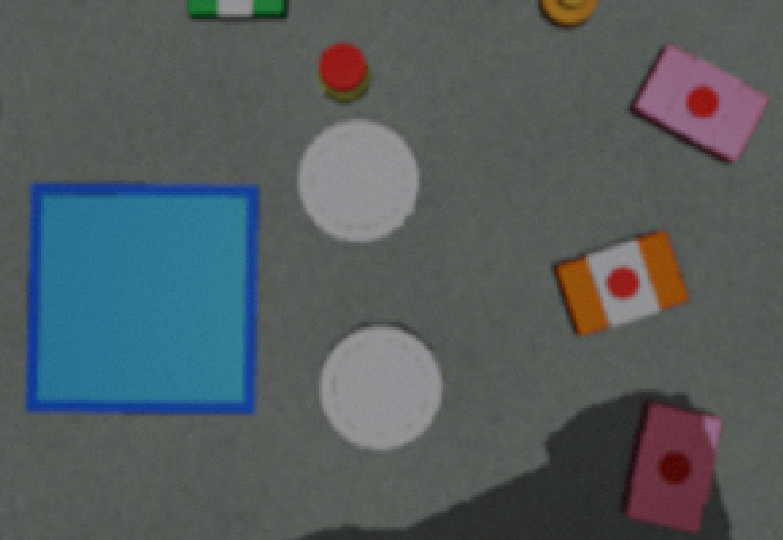

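```bash
cat >> h.py <<'E'
def circ(f,cx,cy,r=34):
    g=cv2.cvtColor(f.copy(),cv2.COLOR_RGB2HSV)
    m=((g[...,2]>120)&(g[...,1]<40)).astype(np.uint8)
    k=np.zeros_like(m);cv2.circle(k,(cx,cy),r,1,-1);m&=k
    n,l,s,c=cv2.connectedComponentsWithStats(m);i=1+np.argmax(s[1:,4])
    cs,_=cv2.findContours((l==i).astype(np.uint8),cv2.RETR_EXTERNAL,cv2.CHAIN_APPROX_NONE)
    P=ray("top",cs[0][:,0],.048)
    A=np.c_[2*P,np.ones(len(P))];x=np.linalg.lstsq(A,(P**2).sum(1),rcond=None)[0]
    return x[:2],np.sqrt(x[2]+x[:2]@x[:2])
def carton(f,n="top"):
    g=cv2.cvtColor(f.copy(),cv2.COLOR_RGB2HSV)
    orange=((g[...,0]>=8)&(g[...,0]<=20)&(g[...,1]>200)&(g[...,2]>60))
    P=lambda m:ray(n,np.argwhere(m)[:,::-1],.038)
    XY=lambda m:np.argwhere(m)[:,::-1]
    k,l,s,c=cv2.connectedComponentsWithStats(orange.astype(np.uint8))
    out=[]
    for i in range(1,k):
        if s[i,4]>60: out.append((s[i,4],c[i],ray(n,c[i],.038)[0]))
    return out
def mat(f):
    g=cv2.cvtColor(f.copy(),cv2.COLOR_RGB2HSV)
    m=((g[...,0]>=90)&(g[...,0]<=120)&(g[...,1]>120)).astype(np.uint8)
    m[:200]=0;m[:,:150]=0;m[:,400:]=0
    cs,_=cv2.findContours(m,cv2.RETR_EXTERNAL,cv2.CHAIN_APPROX_NONE)
    c=max(cs,key=cv2.contourArea)
    return cv2.minAreaRect((ray("top",c[:,0],0)*1000).astype(np.float32))
E
python3 - <<'E'
from h import *
f=cv2.imread("pics/top0.png")[:,:,::-1].copy()
a,ra=circ(f,312,236);b,rb=circ(f,321,313)
print("far",a,ra,"near",b,rb,np.linalg.norm(a-b))
G=(a+b)/2;gx=(a-b)/np.linalg.norm(a-b);gy=np.array([-gx[1],gx[0]])
print("gate",G,"gx",gx,"gy",gy, np.degrees(np.arctan2(gx[1],gx[0])))
mt=mat(f);print("mat",mt)
print("mat in gate",(np.array(mt[0])/1000-G)@np.c_[gx,gy])
print(carton(f)); 
g=f[250:300,380:440].astype(int)
hs=cv2.cvtColor(f,cv2.COLOR_RGB2HSV)
m=np.zeros(f.shape[:2],np.uint8); m[245:305,375:445]=(hs[245:305,375:445,2]>118)
cs,_=cv2.findContours(m,cv2.RETR_EXTERNAL,cv2.CHAIN_APPROX_NONE);c=max(cs,key=cv2.contourArea)
r=cv2.minAreaRect((ray("top",c[:,0],.038)*1000).astype(np.float32));print("carton",r,cv2.boxPoints(r))
print("in gate",(np.array(r[0])/1000-G)@np.c_[gx,gy])
for n,p,z in [("jar",(307,195),.075),("oil",(533,197),.15),("pinkdark",(429,343),.038),("pink",(439,208),.038),("weight",(390,168),.054),("tea",(123,258),.085),("sweet",(152,207),.048)]:
    w=ray("top",p,z)[0];print(n,w,(w-G)@np.c_[gx,gy])
E
```

```text
far [0.59625253 0.03649324] 0.05021771573355378 near [0.421135   0.01739541] 0.0497222496646447 0.17615583036301755
gate [0.50869376 0.02694432] gx [0.99410579 0.10841439] gy [-0.10841439  0.99410579] 6.223919912006929
mat ((496.52508544921875, 226.70001220703125), (200.7067413330078, 200.8437957763672), 89.54369354248047)
mat in gate [0.00955944 0.19989755]
[(np.int32(741), array([553.40755735, 143.09311741]), array([ 0.81649563, -0.52662871])), (np.int32(115), array([388.95652174, 170.33043478]), array([ 0.7513604 , -0.14158689])), (np.int32(461), array([521.25813449, 201.99349241]), array([ 0.67775178, -0.44869051])), (np.int32(1078), array([591.52411874, 208.20500928]), array([ 0.66354717, -0.61184666])), (np.int32(859), array([626.88358556, 208.13038417]), array([ 0.66387608, -0.69415805])), (np.int32(1019), array([593.28557409, 260.76938175]), array([ 0.5414544 , -0.61266958])), (np.int32(707), array([627.19377652, 261.16265912]), array([ 0.54066372, -0.69112973])), (np.int32(252), array([425.08333333, 269.02777778]), array([ 0.52183399, -0.22371742])), (np.int32(293), array([394.35494881, 279.06825939]), array([ 0.49863756, -0.15272266]))]
carton ((509.1453857421875, -189.6837615966797), (63.871070861816406, 97.37830352783203), 18.3985652923584) [[ 463.47473 -153.56308]
 [ 494.20984 -245.96378]
 [ 554.81604 -225.80444]
 [ 524.08093 -133.40375]]
in gate [-0.02303664 -0.2154002 ]
jar [0.6875836  0.04778719] [0.18009509 0.00132578]
oil [ 0.67301611 -0.4335772 ] [ 0.11342664 -0.47562202]
pinkdark [ 0.35280471 -0.23116624] [-0.1829531  -0.23968859]
pink [ 0.66335979 -0.25729818] [ 0.12293842 -0.29933514]
weight [ 0.75364298 -0.14214796] [ 0.2251734  -0.19465163]
tea [0.54460789 0.45487509] [0.0820963  0.42151484]
sweet [0.66316604 0.40465503] [0.19451106 0.35873738]
```

```bash
cat >> h.py <<'E'
G=np.array([.50869,.02694]);gx=np.array([.99411,.10841]);gy=np.array([-.10841,.99411])
def plan(tx,ty,z,jaw,flip=False):
    """target in gate frame (m), jaw: 'x' or 'y' along gate; gives shift cm & rotvec in tool axes from present measured pose"""
    s=state();M=R.from_quat(s["eef_rot"]).as_matrix()
    t=np.r_[G+tx*gx+ty*gy,z]
    zt=np.r_[(gx if jaw=='x' else gy),0]
    if zt@M[:,2]<0: zt=-zt
    if flip: zt=-zt
    yt=np.array([0,0,-1.]);xt=np.cross(yt,zt)
    N=np.c_[xt,yt,zt]
    p=s["ee_pos"]
    print("t",round(s["t"],2),"world target",t.round(4),"shift cm",(M.T@(t-p)*100).round(2),"rot",R.from_matrix(M.T@N).as_rotvec().round(4))
def where():
    s=state();M=R.from_quat(s["eef_rot"]).as_matrix();d=s["ee_pos"][:2]-G
    print("t",round(s["t"],2),"gate mm",(d@np.c_[gx,gy]*1000).round(1),"z",(s["ee_pos"][2]*1000).round(1),"F",s["wrist_force"].round(2),"grip",round(s["grip_width"],3),"q6",s["joint_positions"][5].round(2))
    print("tool axes in gate (rows gx,gy,z):\n",(np.c_[np.r_[gx,0],np.r_[gy,0],[0,0,1]].T@M).round(3))
E
python3 - <<'E'
from h import *
where();plan(-.095,-.212,.15,'y');plan(-.095,-.212,.15,'y',True)
E
```

```text
t 0.1 gate mm [-328.1 -569.7] z 238.4 F [ 0.25 -0.71 -0.54] grip 1.0 q6 -0.1
tool axes in gate (rows gx,gy,z):
 [[-0.957 -0.     0.289]
 [-0.289  0.001 -0.957]
 [-0.    -1.    -0.001]]
t 0.1 world target [ 0.4372 -0.1941  0.15  ] shift cm [-32.65   8.87 -27.49] rot [1.100e-03 2.932e-01 1.000e-04]
t 0.1 world target [ 0.4372 -0.1941  0.15  ] shift cm [-32.65   8.87 -27.49] rot [ 1.0000e-04 -2.8484e+00 -1.6000e-03]
```

```bash
python3 -m jog '[-10,3,-8,0,0.1,0,6, -20,5,-17,0,0.2,0,6, -32.65,8.87,-27.5,0,0.293,0,6, -32.65,8.87,-27.5,0,0.293,0,6, -32.65,8.87,-27.5,0,0.293,0,6, -32.65,8.87,-27.5,0,0.293,0,6, -32.65,8.87,-27.5,0,0.293,0,6, -32.65,8.87,-27.5,0,0.293,0,6, -32.65,8.87,-27.5,0,0.293,0,6, -32.65,8.87,-27.5,0,0.293,0,6, -32.65,8.87,-27.5,0,0.293,0,6, -32.65,8.87,-27.5,0,0.293,0,6, -32.65,8.87,-27.5,0,0.293,0,6, -32.65,8.87,-27.5,0,0.293,0,6, -32.65,8.87,-27.5,0,0.293,0,6, -32.65,8.87,-27.5,0,0.293,0,6]'; python3 - <<'E'
from h import *
where();plan(-.095,-.212,.036,'y')
f=grab_frame("top");show("top",f,"pics/t1.png",180,170,470,370,2.7)
f=grab_frame("side");show("side",f,"pics/s1.png",220,120,500,330,2.8)
E
```

```text
t: 1.43
ee_pos: [0.4371, -0.1954, 0.1504]
eef_rot: [0.038, -0.706, 0.706, -0.038]
wrist_force: [1.2, -1.2, 0.2]
grip_width: 0.658
t 1.43 gate mm [ -95.2 -213.3] z 150.4 F [ 1.24 -1.18  0.17] grip 0.658 q6 0.92
tool axes in gate (rows gx,gy,z):
 [[-1.     0.    -0.001]
 [ 0.001 -0.    -1.   ]
 [-0.    -1.     0.   ]]
t 1.43 world target [ 0.4372 -0.1941  0.036 ] shift cm [-0.02 11.44 -0.13] rot [-0.0003 -0.0013 -0.0002]
```

View pics/t1.png

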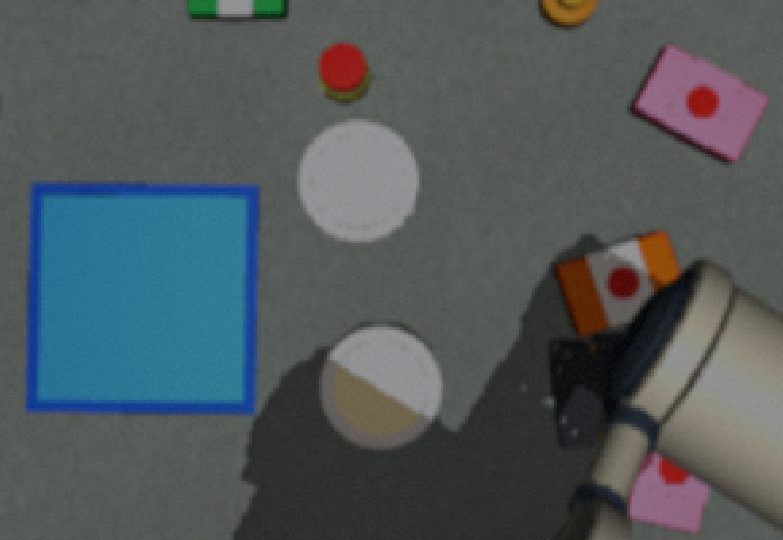

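View pics/s1.png

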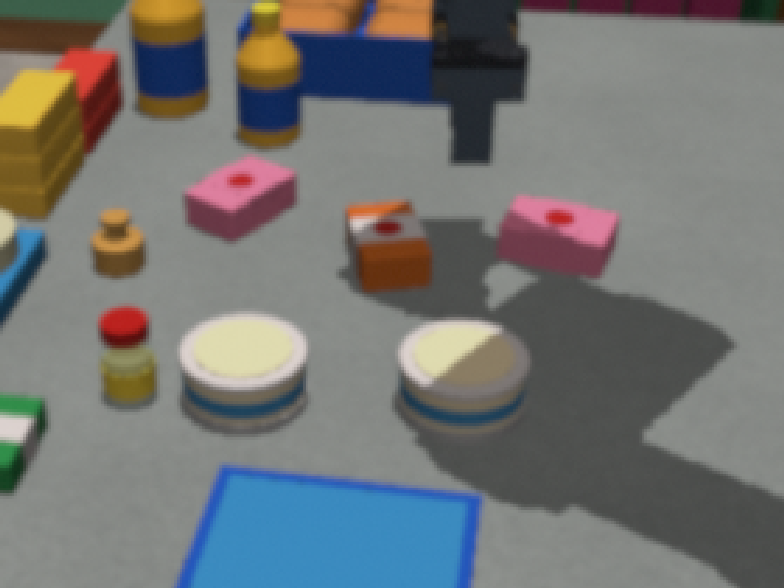

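```bash
python3 -m jog '[0,4,-0.1,0,0,0,6, 0,8,-0.1,0,0,0,6, 0,10,-0.1,0,0,0,6, 0,11.4,-0.1,0,0,0,6, 0,11.4,-0.1,0,0,0,6, 0,11.4,-0.1,0,0,0,6]'; python3 - <<'E'
from h import *
where()
f=grab_frame("side");show("side",f,"pics/s2.png",220,120,500,330,2.8)
E
```

```text
t: 2.03
ee_pos: [0.4369, -0.1936, 0.0361]
eef_rot: [-0.039, 0.706, -0.706, 0.038]
wrist_force: [0.5, 0.6, 0.8]
grip_width: 0.659
t 2.03 gate mm [ -95.3 -211.5] z 36.1 F [0.47 0.63 0.8 ] grip 0.659 q6 0.92
tool axes in gate (rows gx,gy,z):
 [[-1.    -0.001 -0.   ]
 [ 0.     0.001 -1.   ]
 [ 0.001 -1.    -0.001]]
```

View pics/s2.png

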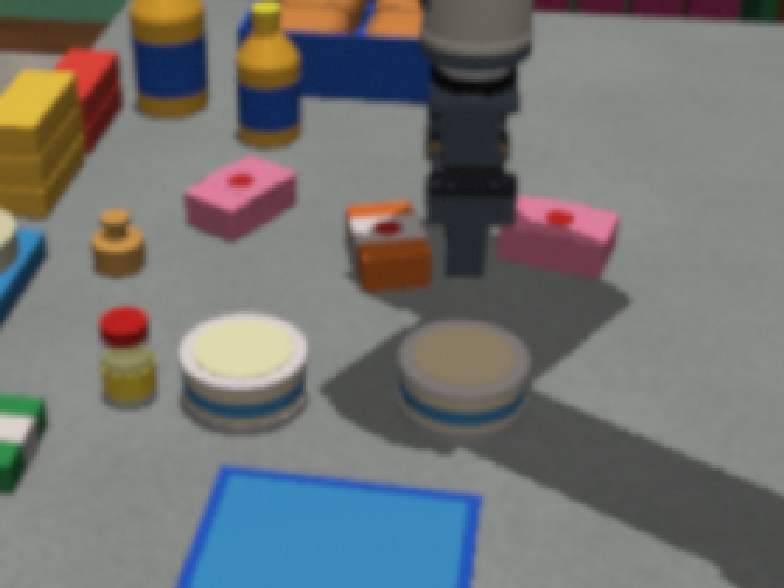

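The fingers stand beside the carton, just right of its near face at about x 430 in the crop, with a gap and clear of the pink one. Now I push slowly towards +gate x (tool −x).

```bash
python3 -m jog '[-0.3,0,0,0,0,0,6, -0.6,0,0,0,0,0,6, -0.9,0,0,0,0,0,6, -1.2,0,0,0,0,0,6, -1.4,0,0,0,0,0,6, -1.6,0,0,0,0,0,6, -1.8,0,0,0,0,0,6, -2.0,0,0,0,0,0,6, -2.2,0,0,0,0,0,6, -2.4,0,0,0,0,0,6, -2.6,0,0,0,0,0,6, -2.8,0,0,0,0,0,6, -3.0,0,0,0,0,0,6, -3.2,0,0,0,0,0,6, -3.4,0,0,0,0,0,6, -3.6,0,0,0,0,0,6, -3.8,0,0,0,0,0,6, -4.0,0,0,0,0,0,6, -4.15,0,0,0,0,0,6, -4.3,0,0,0,0,0,6]'; python3 - <<'E'
from h import *
where()
f=grab_frame("side");show("side",f,"pics/s3.png",220,120,500,330,2.8)
f=grab_frame("top");show("top",f,"pics/t3.png",180,170,470,370,2.7)
E
```

```text
t: 3.75
ee_pos: [0.4802, -0.1888, 0.0362]
eef_rot: [0.038, -0.706, 0.706, -0.038]
wrist_force: [-2.7, 0.2, -0.7]
grip_width: 0.656
t 3.75 gate mm [ -51.7 -211.4] z 36.2 F [-2.74  0.24 -0.67] grip 0.656 q6 0.97
tool axes in gate (rows gx,gy,z):
 [[-1.  0.  0.]
 [-0. -0. -1.]
 [-0. -1.  0.]]
```

View pics/s3.png

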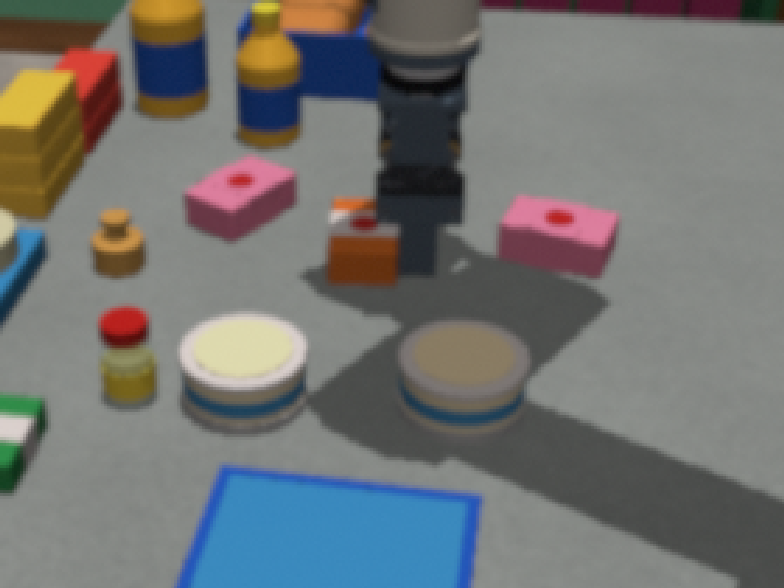

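View pics/t3.png

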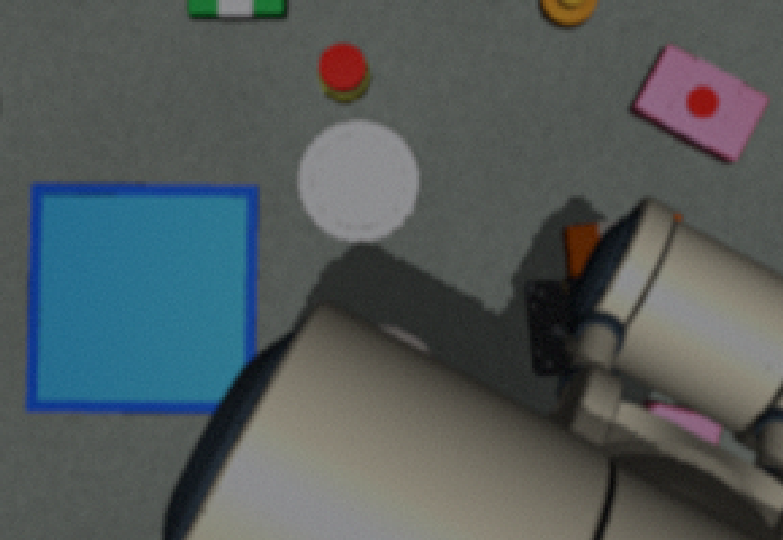

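```bash
python3 -m jog '[1,0,0,0,0,0,5, 2.5,0,0,0,0,0,3, 2.5,-4,0,0,0,0,3, 2.5,-8,0,0,0,0,3, 2.5,-10,0,0,0,0,3, 2.5,-10,0,0,0,0,3, 2.5,-10,0,0,0,0,3]'; python3 - <<'E'
from h import *
where();plan(0,-.305,.136,'x');plan(0,-.305,.136,'x',True)
E
```

```text
t: 4.43
ee_pos: [0.4551, -0.1919, 0.1372]
eef_rot: [0.038, -0.706, 0.707, -0.039]
wrist_force: [0.8, 0.0, -1.3]
grip_width: 0.328
t 4.43 gate mm [ -77.  -211.7] z 137.2 F [ 0.75  0.03 -1.3 ] grip 0.328 q6 0.94
tool axes in gate (rows gx,gy,z):
 [[-1.     0.002 -0.   ]
 [ 0.    -0.002 -1.   ]
 [-0.002 -1.     0.002]]
t 4.43 world target [ 0.5418 -0.2763  0.136 ] shift cm [-7.7   0.16  9.33] rot [ 5.0000e-04  1.5708e+00 -2.9000e-03]
t 4.43 world target [ 0.5418 -0.2763  0.136 ] shift cm [-7.7   0.16  9.33] rot [-2.9000e-03 -1.5708e+00 -5.0000e-04]
```

```bash
python3 -m jog '[-1,0,1,0,-0.12,0,3, -2,0,2,0,-0.24,0,3, -3,0,3,0,-0.36,0,3, -4,0,4,0,-0.48,0,3, -5,0,5,0,-0.6,0,3, -6,0,6,0,-0.72,0,3, -6.5,0,7,0,-0.84,0,3, -7,0,8,0,-0.96,0,3, -7.7,0,9.3,0,-1.08,0,3, -7.7,0,9.3,0,-1.2,0,3, -7.7,0,9.3,0,-1.32,0,3, -7.7,0,9.3,0,-1.44,0,3, -7.7,0,9.3,0,-1.571,0,3, -7.7,0,9.3,0,-1.571,0,3, -7.7,0,9.3,0,-1.571,0,3]'; python3 - <<'E'
from h import *
where();plan(0,-.305,.036,'x')
f=grab_frame("side");show("side",f,"pics/s4.png",220,120,500,330,2.8)
f=grab_frame("top");cv2.imwrite("pics/t4f.png",f[:,:,::-1]);show("top",f,"pics/t4.png",180,170,470,370,2.7)
E
```

```text
t: 5.68
ee_pos: [0.5411, -0.2753, 0.135]
eef_rot: [0.526, -0.474, 0.472, -0.526]
wrist_force: [1.0, 0.1, -0.2]
grip_width: 0.33
t 5.68 gate mm [  -0.6 -304. ] z 135.0 F [ 1.02  0.11 -0.16] grip 0.33 q6 -0.67
tool axes in gate (rows gx,gy,z):
 [[-0.003 -0.001  1.   ]
 [-1.     0.001 -0.003]
 [-0.001 -1.    -0.001]]
t 5.68 world target [ 0.5418 -0.2763  0.036 ] shift cm [0.11 9.9  0.07] rot [ 0.0014 -0.0031 -0.0011]
```

View pics/s4.png

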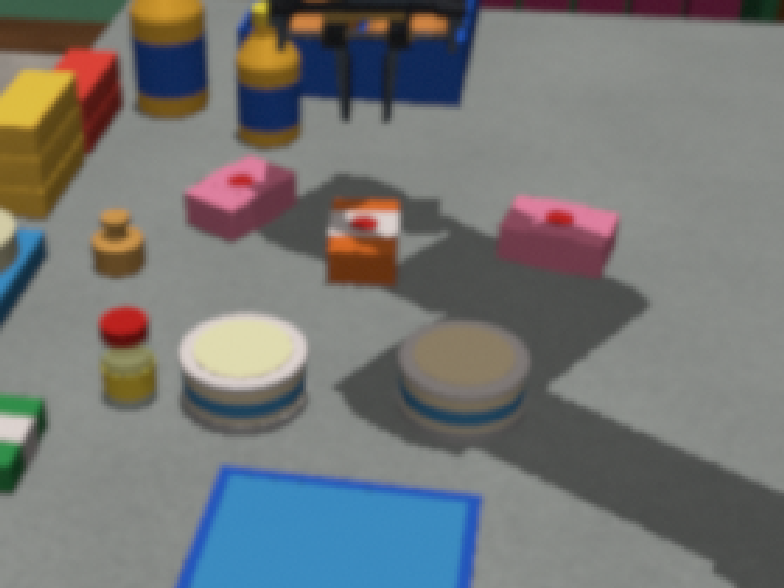

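View pics/t4.png

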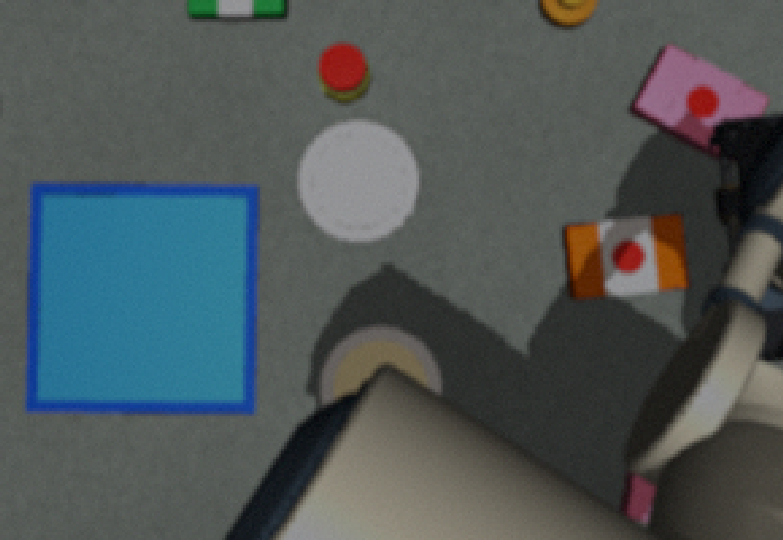

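```bash
cat >> h.py <<'E'
def cpose(f,y0=180,y1=340,x0=180,x1=445):
    g=cv2.cvtColor(f.copy(),cv2.COLOR_RGB2HSV)
    m=((g[...,0]>=6)&(g[...,0]<=22)&(g[...,1]>170)&(g[...,2]>55)).astype(np.uint8)
    k=np.zeros_like(m);k[y0:y1,x0:x1]=1;m&=k
    n,l,s,c=cv2.connectedComponentsWithStats(m)
    for i in np.argsort(-s[:,4]):
        if i and s[i,4]>40:
            P=ray("top",np.argwhere(l==i)[:,::-1],.038)
            Q=(P-G)@np.c_[gx,gy]*1000
            r=cv2.minAreaRect(Q.astype(np.float32))
            print("orange",s[i,4],"pix",c[i].round(1),"gate mean",Q.mean(0).round(1),"rect c",np.round(r[0],1),np.round(r[1],1),round(r[2],1))
    r2=((g[...,0]<5)|(g[...,0]>175))&(g[...,1]>150)&(k>0)
    n,l,s,c=cv2.connectedComponentsWithStats(r2.astype(np.uint8))
    for i in range(1,n):
        if s[i,4]>40:
            print("red",s[i,4],c[i].round(1),((ray("top",c[i],.038)[0]-G)@np.c_[gx,gy]*1000).round(1))
E
python3 - <<'E'
from h import *
cpose(cv2.imread("pics/top0.png")[:,:,::-1].copy())
cpose(cv2.imread("pics/t4f.png")[:,:,::-1].copy())
E
```

```text
orange 321 pix [394.5 279.2] gate mean [ -29.7 -177.9] rect c [ -29.7 -177.8] [62.5 26.9] 12.9
orange 282 pix [425.  269.1] gate mean [ -14.2 -250.3] rect c [ -14.  -250.4] [62.5 23.4] 11.8
red 225 [306.3 194.1] [188.1   3.4]
red 98 [439.4 207.1] [ 124.9 -300.5]
red 87 [410.2 274.3] [ -22.4 -215. ]
orange 315 pix [395.7 265.9] gate mean [   0.3 -184.2] rect c [  -0.2 -183.9] [27.5 61.9] 89.8
orange 281 pix [427.8 262.8] gate mean [  -0.4 -258.6] rect c [  -0.5 -258.7] [24.  62.8] 89.6
red 226 [306.3 194.1] [188.1   3.4]
red 100 [439.4 207.3] [ 124.5 -300.4]
red 87 [412.1 264.4] [  -0.3 -222.1]
```

```bash
python3 -m jog '[0.1,4,0,0,-0.003,0,2.7, 0.1,8,0,0,-0.003,0,2.7, 0.1,9.5,0,0,-0.003,0,2.7, 0.1,9.9,0,0,-0.003,0,2.7, 0.1,9.9,0,0,-0.003,0,2.7, 0.1,9.9,0,0,-0.003,0,2.7]'; python3 - <<'E'
from h import *
where();plan(-.0,-.13,.036,'x')
f=grab_frame("side");show("side",f,"pics/s5.png",220,120,500,330,2.8)
E
```

```text
t: 6.28
ee_pos: [0.5424, -0.2769, 0.0381]
eef_rot: [-0.527, 0.471, -0.472, 0.527]
wrist_force: [-0.5, -0.2, -0.1]
grip_width: 0.297
t 6.28 gate mm [   0.6 -305.7] z 38.1 F [-0.51 -0.21 -0.06] grip 0.297 q6 -0.68
tool axes in gate (rows gx,gy,z):
 [[ 0.002  0.001  1.   ]
 [-1.    -0.001  0.002]
 [ 0.001 -1.     0.001]]
t 6.28 world target [ 0.5228 -0.1023  0.036 ] shift cm [-17.57   0.2   -0.02] rot [-0.0009  0.0021  0.0007]
```

View pics/s5.png

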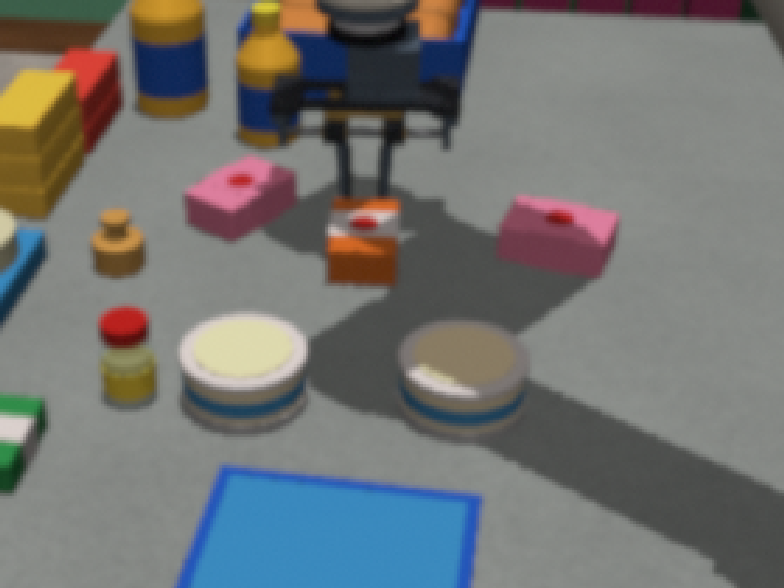

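```bash
python3 -m jog '[-0.5,0,0,0,0.002,0,2.7, -0.9,0,0,0,0.002,0,2.7, -1.2,0,0,0,0.002,0,2.7, -1.5,0.1,0,0,0.002,0,2.7, -1.8,0.1,0,0,0.002,0,2.7, -2.1,0.1,0,0,0.002,0,2.7, -2.5,0.1,0,0,0.002,0,2.7, -2.9,0.1,0,0,0.002,0,2.7, -3.3,0.2,0,0,0.002,0,2.7, -3.7,0.2,0,0,0.002,0,2.7, -4.1,0.2,0,0,0.002,0,2.7, -4.5,0.2,0,0,0.002,0,2.7, -4.9,0.2,0,0,0.002,0,2.7, -5.3,0.2,0,0,0.002,0,2.7, -5.7,0.2,0,0,0.002,0,2.7, -6.1,0.2,0,0,0.002,0,2.7, -6.5,0.2,0,0,0.002,0,2.7, -6.9,0.2,0,0,0.002,0,2.7, -7.2,0.2,0,0,0.002,0,2.7, -7.5,0.2,0,0,0.002,0,2.7]'; python3 - <<'E'
from h import *
where();plan(-.0,-.13,.036,'x')
f=grab_frame("side");show("side",f,"pics/s6.png",220,120,500,330,2.8)
f=grab_frame("top");cv2.imwrite("pics/t6f.png",f[:,:,::-1]);show("top",f,"pics/t6.png",180,170,470,370,2.7);cpose(f)
E
```

```text
t: 8.0
ee_pos: [0.5334, -0.2016, 0.0352]
eef_rot: [0.527, -0.472, 0.472, -0.527]
wrist_force: [0.1, -1.8, 0.1]
grip_width: 0.294
t 8.0 gate mm [-2.000e-01 -2.299e+02] z 35.2 F [ 0.06 -1.76  0.09] grip 0.294 q6 -0.58
tool axes in gate (rows gx,gy,z):
 [[ 0.001 -0.     1.   ]
 [-1.     0.     0.001]
 [-0.    -1.    -0.   ]]
t 8.0 world target [ 0.5228 -0.1023  0.036 ] shift cm [-9.99 -0.08  0.04] rot [ 0.0002  0.0015 -0.0002]
orange 308 pix [370.5 269.1] gate mean [  -0.9 -125.4] rect c [  -1.1 -125.3] [62.  26.6] 0.7
red 224 [306.2 194.1] [188.1   3.7]
red 97 [439.3 207.1] [ 124.9 -300.4]
red 89 [386.6 267.4] [  -1.  -162.8]
```

View pics/s6.png

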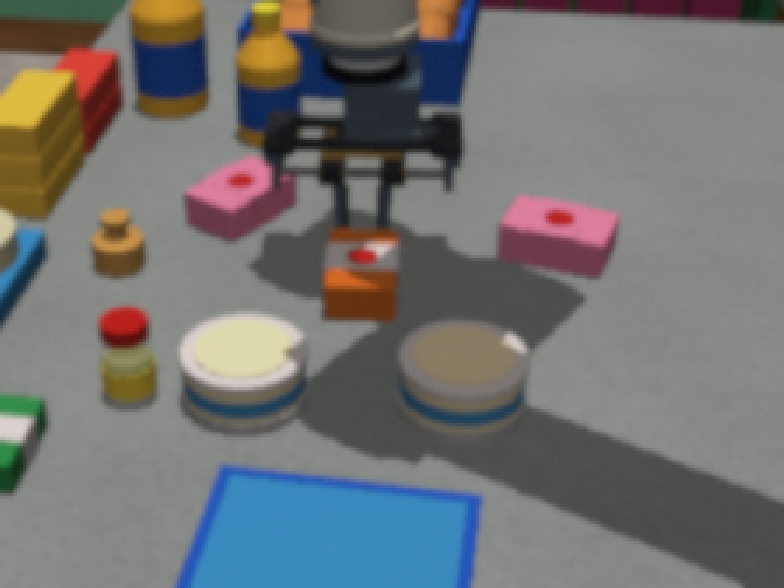

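View pics/t6.png

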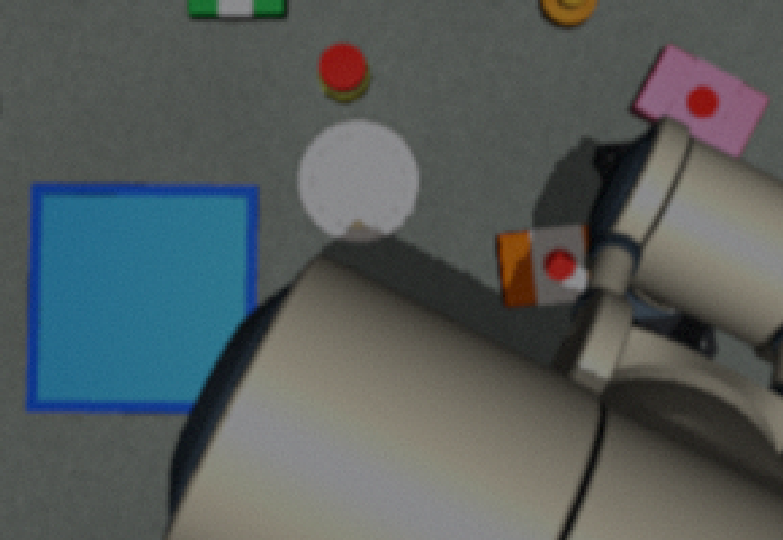

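```bash
python3 -m jog '[-0.3,0,0,0,0.001,0,2.7, -0.7,0,0.05,0,0.001,0,2.7, -1.1,0,0.05,0,0.001,0,2.7, -1.5,0,0.1,0,0.001,0,2.7, -1.9,0,0.1,0,0.001,0,2.7, -2.3,0,0.1,0,0.001,0,2.7, -2.7,0,0.1,0,0.001,0,2.7, -3.1,0,0.1,0,0.001,0,2.7, -3.5,0,0.1,0,0.001,0,2.7, -3.9,0,0.1,0,0.001,0,2.7, -4.3,0,0.1,0,0.001,0,2.7, -4.7,0,0.1,0,0.001,0,2.7, -5.1,0,0.1,0,0.001,0,2.7, -5.5,0,0.1,0,0.001,0,2.7, -5.9,0,0.1,0,0.001,0,2.7, -6.2,0,0.1,0,0.001,0,2.7, -6.5,0,0.1,0,0.001,0,2.7, -6.8,0,0.1,0,0.001,0,2.7, -7.0,0,0.1,0,0.001,0,2.7]'; python3 - <<'E'
from h import *
where();plan(.001,-.06,.036,'x')
f=grab_frame("side");show("side",f,"pics/s7.png",220,120,500,330,2.8)
f=grab_frame("top");cv2.imwrite("pics/t7f.png",f[:,:,::-1]);show("top",f,"pics/t7.png",180,170,470,370,2.7);cpose(f)
E
```

```text
t: 9.68
ee_pos: [0.5268, -0.132, 0.0353]
eef_rot: [-0.527, 0.472, -0.472, 0.527]
wrist_force: [-0.1, -1.1, -0.6]
grip_width: 0.295
t 9.68 gate mm [   0.8 -160. ] z 35.3 F [-0.09 -1.12 -0.64] grip 0.295 q6 -0.46
tool axes in gate (rows gx,gy,z):
 [[ 0.  0.  1.]
 [-1.  0.  0.]
 [-0. -1.  0.]]
t 9.68 world target [ 0.5162 -0.0326  0.036 ] shift cm [-10.    -0.07   0.03] rot [-0.      0.0005 -0.    ]
orange 294 pix [340.7 272. ] gate mean [ -0.1 -56.6] rect c [  0.3 -56.6] [62.7 25.4] 0.2
red 225 [306.2 194.1] [188.1   3.6]
red 97 [439.4 207.1] [ 124.9 -300.6]
red 56 [355.  270.1] [  0.6 -89.6]
```

View pics/s7.png

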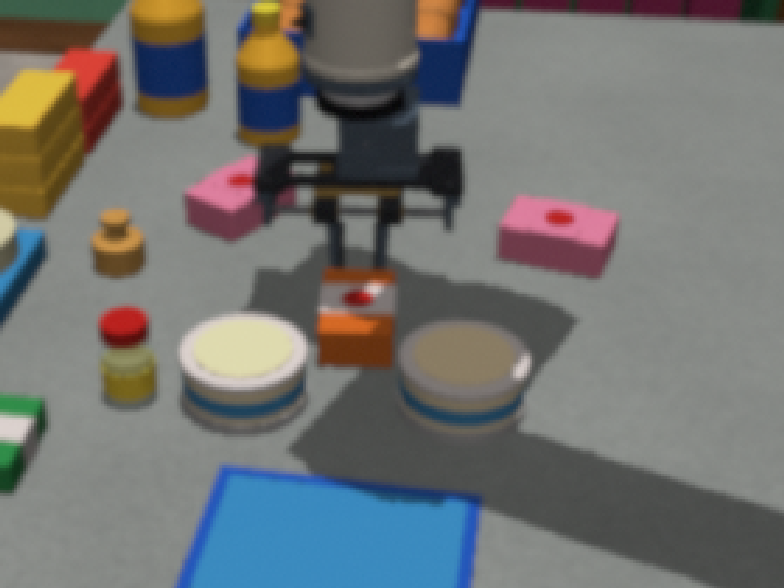

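View pics/t7.png

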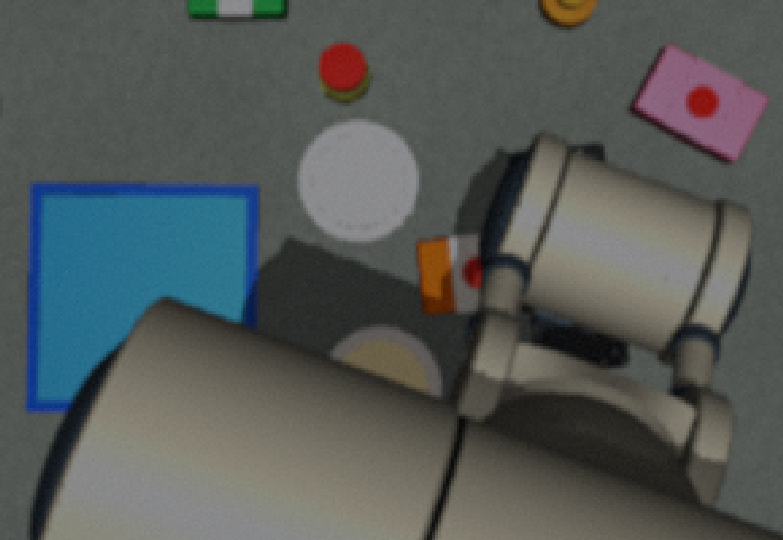

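```bash
python3 -m jog '[-0.3,0,0,0,0,0,2.7, -0.7,0,0,0,0,0,2.7, -1.1,0,0,0,0,0,2.7, -1.5,0,0,0,0,0,2.7, -1.9,0,0,0,0,0,2.7, -2.3,0,0,0,0,0,2.7, -2.7,0,0,0,0,0,2.7, -3.1,0,0,0,0,0,2.7, -3.5,0,0,0,0,0,2.7, -3.9,0,0,0,0,0,2.7, -4.3,0,0,0,0,0,2.7, -4.7,0,0,0,0,0,2.7, -5.1,0,0,0,0,0,2.7, -5.5,0,0,0,0,0,2.7, -5.9,0,0,0,0,0,2.7, -6.3,0,0,0,0,0,2.7, -6.7,0,0,0,0,0,2.7, -7.1,0,0,0,0,0,2.7, -7.4,0,0,0,0,0,2.7, -7.6,0,0,0,0,0,2.7]'; python3 - <<'E'
from h import *
where();plan(.0005,.015,.036,'x')
f=grab_frame("side");show("side",f,"pics/s8.png",220,120,500,330,2.8)
f=grab_frame("top");cv2.imwrite("pics/t8f.png",f[:,:,::-1]);show("top",f,"pics/t8.png",180,170,470,370,2.7);cpose(f)
E
```

```text
t: 11.45
ee_pos: [0.5185, -0.0564, 0.0352]
eef_rot: [-0.527, 0.472, -0.472, 0.527]
wrist_force: [0.3, -2.2, 2.2]
grip_width: 0.299
t 11.45 gate mm [  0.7 -83.9] z 35.2 F [ 0.29 -2.24  2.2 ] grip 0.299 q6 -0.33
tool axes in gate (rows gx,gy,z):
 [[ 0.001 -0.     1.   ]
 [-1.     0.     0.001]
 [-0.    -1.    -0.   ]]
t 11.45 world target [0.5076 0.0419 0.036 ] shift cm [-9.89 -0.08 -0.02] rot [ 0.      0.0006 -0.    ]
orange 299 pix [308.  275.2] gate mean [ 0.7 19.1] rect c [ 0.1 18.7] [26.2 62.8] 88.8
red 226 [306.3 194. ] [188.2   3.5]
red 97 [439.4 207.1] [ 124.9 -300.6]
```

View pics/s8.png

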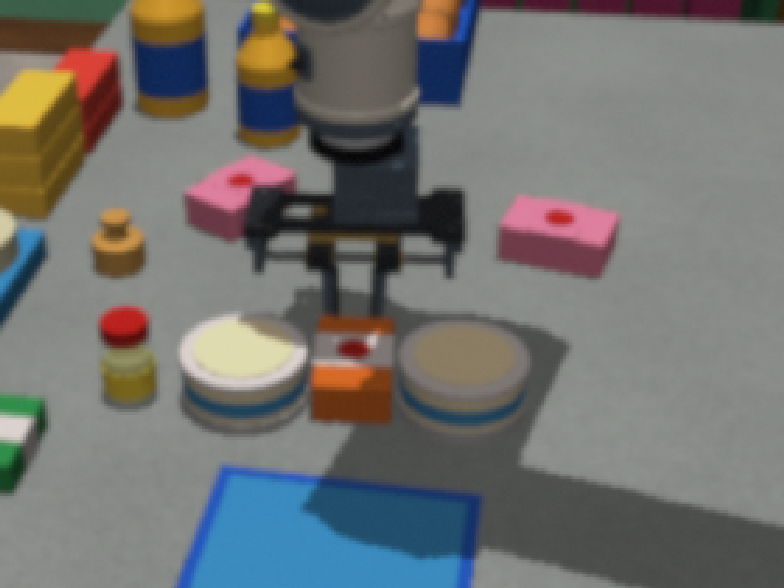

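View pics/t8.png

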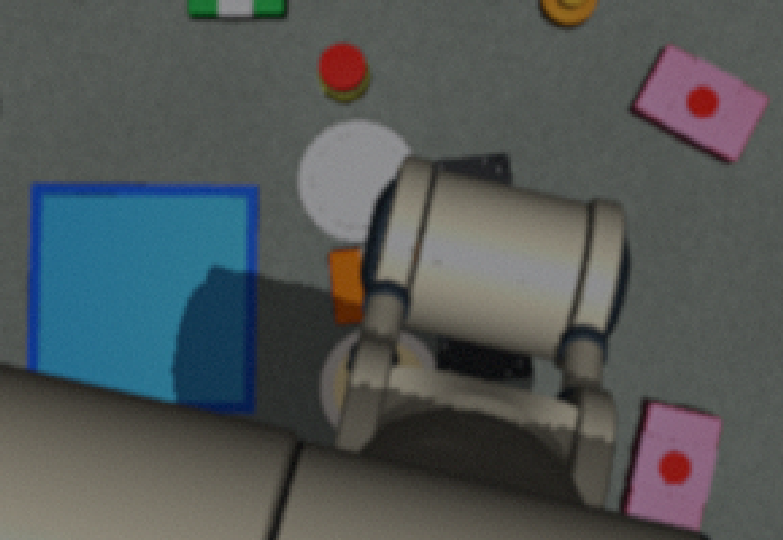

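```bash
python3 -m jog '[-0.4,0,0,0,0,0,2.7, -0.8,0,0,0,0,0,2.7, -1.2,0,0,0,0,0,2.7]'; python3 - <<'E'
from h import *
where()
f=grab_frame("side");show("side",f,"pics/s9.png",280,180,440,300,5)
where()
E
```

```text
t: 11.8
ee_pos: [0.5171, -0.0445, 0.0351]
eef_rot: [0.526, -0.472, 0.472, -0.526]
wrist_force: [0.6, -1.4, -1.1]
grip_width: 0.295
t 11.8 gate mm [  0.7 -72. ] z 35.1 F [ 0.63 -1.39 -1.07] grip 0.295 q6 -0.31
tool axes in gate (rows gx,gy,z):
 [[ 0. -0.  1.]
 [-1.  0.  0.]
 [-0. -1. -0.]]
t 11.85 gate mm [  0.5 -71.3] z 35.2 F [ 0.49  0.45 -0.55] grip 0.295 q6 -0.31
tool axes in gate (rows gx,gy,z):
 [[ 0. -0.  1.]
 [-1.  0.  0.]
 [-0. -1. -0.]]
```

View pics/s9.png

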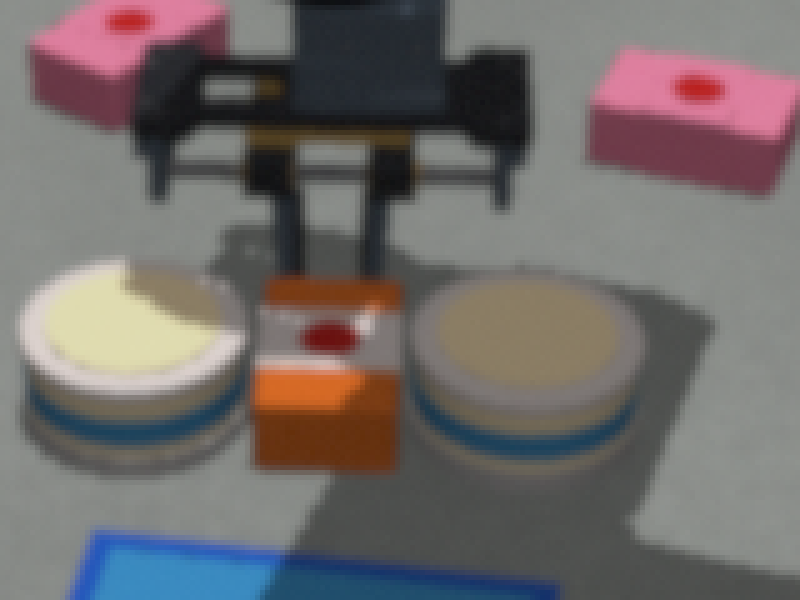

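```bash
python3 - <<'E'
from h import *
for x in(-.08,-.07,.07,.08):
  for z in(.048,.06,.07,.08):
    print(x,z,((proj("side",np.r_[G+x*gx-.07*gy,z])[0]-[280,180])*5).round(0))
E
```

```text
-0.08 0.048 [502. 239.]
-0.08 0.06 [504. 218.]
-0.08 0.07 [505. 199.]
-0.08 0.08 [506. 181.]
-0.07 0.048 [481. 239.]
-0.07 0.06 [482. 217.]
-0.07 0.07 [483. 199.]
-0.07 0.08 [484. 181.]
0.07 0.048 [183. 230.]
0.07 0.06 [182. 209.]
0.07 0.07 [182. 191.]
0.07 0.08 [181. 172.]
0.08 0.048 [162. 229.]
0.08 0.06 [161. 208.]
0.08 0.07 [161. 190.]
0.08 0.08 [160. 172.]
```

```bash
python3 -m jog '[-0.4,0,0,0,0,0,2.7, -0.8,0,0,0,0,0,2.7, -1.2,0,0,0,0,0,2.7, -1.6,0,0,0,0,0,2.7, -2.0,0,0,0,0,0,2.7, -2.4,0,0,0,0,0,2.7, -2.8,0,0,0,0,0,2.7, -3.2,0,0,0,0,0,2.7, -3.6,0,0,0,0,0,2.7, -4.0,0,0,0,0,0,2.7, -4.4,0,0,0,0,0,2.7, -4.8,0,0,0,0,0,2.7, -5.2,0,0,0,0,0,2.7, -5.6,0,0,0,0,0,2.7, -6.0,0,0,0,0,0,2.7, -6.4,0,0,0,0,0,2.7, -6.8,0,0,0,0,0,2.7, -7.2,0,0,0,0,0,2.7, -7.4,0,0,0,0,0,2.7, -7.6,0,0,0,0,0,2.7]'; python3 - <<'E'
from h import *
where();plan(.0005,.128,.036,'x')
f=grab_frame("side");show("side",f,"pics/s10.png",220,120,500,330,2.8)
E
```

```text
t: 13.52
ee_pos: [0.509, 0.031, 0.0352]
eef_rot: [0.527, -0.472, 0.472, -0.527]
wrist_force: [0.2, -1.0, -1.1]
grip_width: 0.293
t 13.52 gate mm [0.7 4. ] z 35.2 F [ 0.19 -0.95 -1.12] grip 0.293 q6 -0.17
tool axes in gate (rows gx,gy,z):
 [[ 0.001 -0.     1.   ]
 [-1.    -0.     0.001]
 [ 0.    -1.    -0.   ]]
t 13.52 world target [0.4953 0.1542 0.036 ] shift cm [-1.24e+01 -8.00e-02 -1.00e-02] rot [0.     0.0006 0.    ]
```

View pics/s10.png

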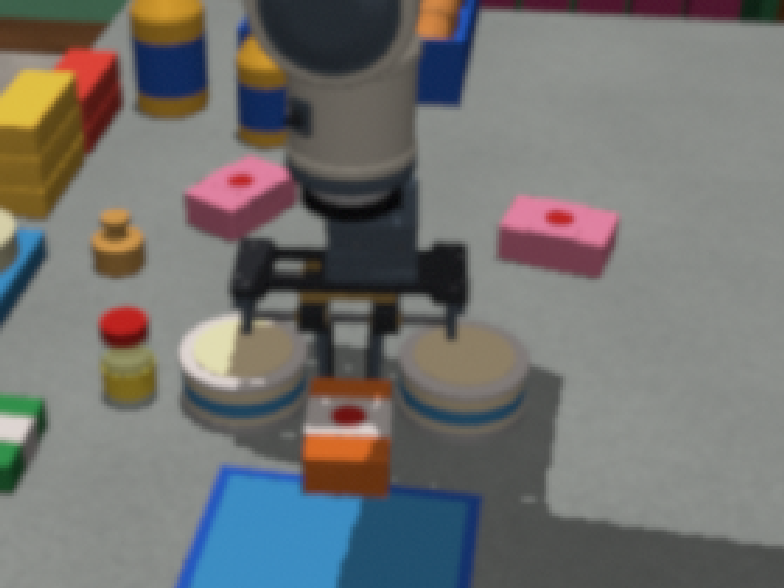

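The carton (crop 348, 440) is out of the gap and square, its front end just over the mat's edge. I keep pushing straight on.

```bash
python3 -m jog '[-0.4,0,0,0,0,0,2.7, -0.8,0,0,0,0,0,2.7, -1.2,0,0,0,0,0,2.7, -1.6,0,0,0,0,0,2.7, -2.0,0,0,0,0,0,2.7, -2.4,0,0,0,0,0,2.7, -2.8,0,0,0,0,0,2.7, -3.2,0,0,0,0,0,2.7, -3.6,0,0,0,0,0,2.7, -4.0,0,0,0,0,0,2.7, -4.4,0,0,0,0,0,2.7, -4.8,0,0,0,0,0,2.7, -5.2,0,0,0,0,0,2.7, -5.6,0,0,0,0,0,2.7, -6.0,0,0,0,0,0,2.7, -6.4,0,0,0,0,0,2.7, -6.8,0,0,0,0,0,2.7, -7.2,0,0,0,0,0,2.7, -7.6,0,0,0,0,0,2.7, -7.8,0,0,0,0,0,2.7]';  python3 -m jog '[-0.3,0,0,0,0,0,2.7, -0.7,0,0,0,0,0,2.7, -1.1,0,0,0,0,0,2.7, -1.5,0,0,0,0,0,2.7, -1.9,0,0,0,0,0,2.7, -2.3,0,0,0,0,0,2.7, -2.7,0,0,0,0,0,2.7, -3.1,0,0,0,0,0,2.7, -3.4,0,0,0,0,0,2.7, -3.7,0,0,0,0,0,2.7, -4.0,0,0,0,0,0,2.7, -4.2,0,0,0,0,0,2.7, -4.4,0,0,0,0,0,2.7, -4.4,0,0,0,0,0,2.7]'; python3 - <<'E'
from h import *
where();plan(.0005,.128,.036,'x')
f=grab_frame("side");show("side",f,"pics/s11.png",220,120,500,390,2.1)
E
```

```text
t: 15.23
ee_pos: [0.5005, 0.1087, 0.0352]
eef_rot: [-0.527, 0.472, -0.472, 0.527]
wrist_force: [0.2, -2.4, 1.4]
grip_width: 0.296
t: 16.4
ee_pos: [0.4957, 0.1523, 0.0352]
eef_rot: [-0.527, 0.472, -0.472, 0.527]
wrist_force: [0.2, 0.1, -0.1]
grip_width: 0.297
t 16.4 gate mm [  0.6 126. ] z 35.2 F [ 0.19  0.11 -0.06] grip 0.297 q6 0.07
tool axes in gate (rows gx,gy,z):
 [[ 0.001 -0.     1.   ]
 [-1.     0.     0.001]
 [-0.    -1.    -0.   ]]
t 16.4 world target [0.4953 0.1542 0.036 ] shift cm [-0.2  -0.08 -0.01] rot [ 0.      0.0005 -0.0001]
```

View pics/s11.png

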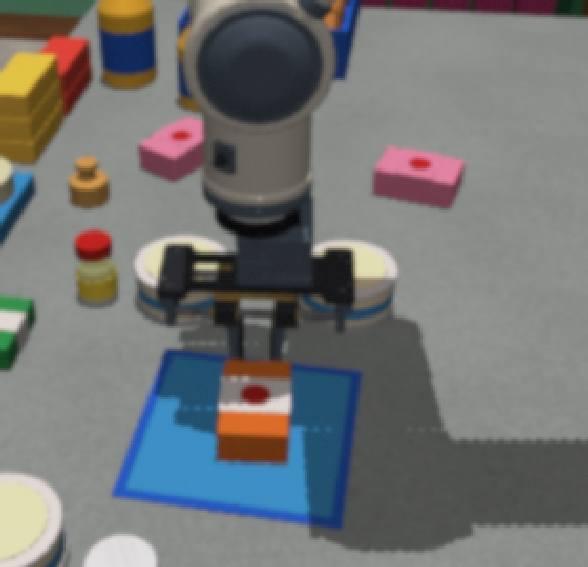

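```bash
python3 -m jog '[0.5,0,0,0,0,0,2.7, 1.5,0,0,0,0,0,2.7, 2.5,0,0,0,0,0,2.7, 2.5,-3,0,0,0,0,2.7, 2.5,-7,0,0,0,0,2.7, 2.5,-11,0,0,0,0,2.7, 2.5,-15,0,0,0,0,2.7, 4,-18,0,0,0,0,2.7, 8,-19,0,0,0,0,2.7, 12,-19,0,0,0,0,2.7, 16,-19,0,0,0,0,2.7, 20,-19,0,0,0,0,2.7, 24,-19,0,0,0,0,2.7, 28,-19,0,0,0,0,2.7, 32,-19,0,0,0,0,2.7, 34,-19,0,0,0,0,2.7, 34,-19,0,0,0,0,2.7, 34,-19,0,0,0,0,2.7]'; python3 - <<'E'
from h import *
where()
f=grab_frame("top");cv2.imwrite("pics/t12.png",f[:,:,::-1]);cpose(f)
f=grab_frame("side");cv2.imwrite("pics/s12.png",f[:,:,::-1])
E
```

```text
t: 17.95
ee_pos: [0.532, -0.1879, 0.2249]
eef_rot: [0.526, -0.473, 0.473, -0.526]
wrist_force: [-0.6, 1.0, -0.8]
grip_width: 0.298
t 17.95 gate mm [-1.000e-01 -2.161e+02] z 224.9 F [-0.58  0.95 -0.77] grip 0.298 q6 -0.55
tool axes in gate (rows gx,gy,z):
 [[-0.003 -0.     1.   ]
 [-1.     0.    -0.003]
 [-0.    -1.    -0.   ]]
orange 302 pix [249.4 281.8] gate mean [ -0.  154.6] rect c [ -0.  154.6] [58.7 26.9] 0.6
orange 259 pix [217.4 285.3] gate mean [-1.000e-01  2.284e+02] rect c [1.000e-01 2.284e+02] [59.  23.1] 0.3
red 225 [306.3 194.1] [188.    3.4]
red 88 [233.1 283.6] [ -0.2 192.4]
```

View pics/t12.png

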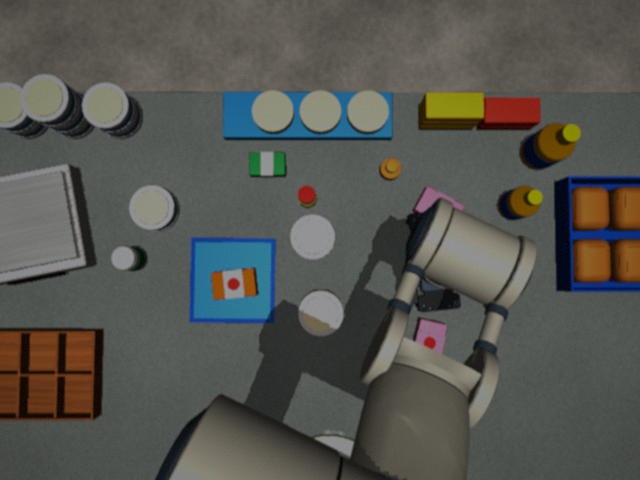

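View pics/s12.png

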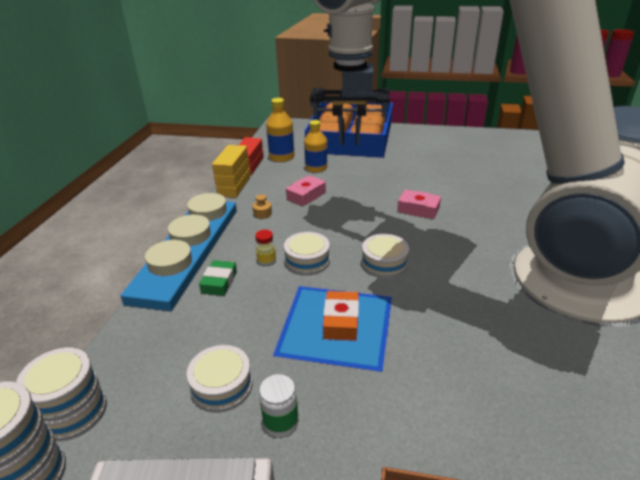

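The carton (top view, 234, 284) lies wholly on the mat (190–275, 238–322). Its centre is 192 mm beyond the gap, against 200 mm for the mat's centre, and the hand is clear. All the other goods stand at the same pixels as before.

```bash
python3 -c "
from cell import *
print(job_done())"
```

```text
the job is handed in; nothing more can be done
None
```

The carton is through the gap and lies wholly on the blue mat, and I handed the job in with the hand well clear of it. No verdict was reported.

- **How I pushed it:** I squared and centred the carton with a slow push on its near long side. I then pushed it end first through the gap with both fingertips on its rear face.
- **In the gap:** it stayed within about 1 mm of the passage's middle line and within about 1 degree of its direction. The wrist force read about 3 N at most.
- **Final position:** the last pictures put the carton's centre about 10 mm off the mat's centre towards the robot and 8 mm short along the passage. All four corners are well inside the mat's edges.
- **Other goods:** the ones I could see stand where they did. The pink look-alikes were untouched; the arm partly hid them in the last top picture, but the side picture shows them in place.
- **Small disagreement:** after the side push, the carton lay about 3 mm from where the fingers' position suggested. I went by the camera's view of the carton and tubs instead. No other check failed.

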